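# Clear the print board and bring the heart stamp to the mark

## Robot

A 6-joint arm with a two-finger parallel gripper is mounted at the origin on the work surface. World frame = base frame: x ahead of the robot, y to its left, z up, the work surface at z = 0. Lengths are in m, angles in degrees, forces in N, time in s.
With the tool pointing down it reaches from about 0.275 to 0.825 m from the base axis. Payload 4.9 kg.
Tool frame: the origin (TCP) lies between the finger pads; the fingertips stand 22 mm ahead of it and the grasp point (between the pads) lies 3 mm ahead of it; z points along the fingers, y is the direction in which the jaws open and shut (so a half turn about z gives the same grasp; the last joint's range is limited). The gripper opens to 85 mm and grips with 20 to 120 N. Pads are 22 mm wide; open, the fingers measure 114 mm over their backs; the gripper's body (76 mm by 85 mm) begins 54 mm behind the grasp point. The pads swing forward as they close: fully open they stand 13 mm farther back than shut.
Start: joints at [-71.688, 18.69, -11.035, 60.275, 0, 82.311], TCP at [0.241, -0.494, 0.224] pointing down, gripper open.
Joint ranges: [-152.03, 152.03], [-55.5, 102.48], [-74.3, 77.21], [-110.64, 120.58], [-84.22, 78.4], [-180, 180]. Speed limits (degrees/s): [147.25, 147.25, 180, 180, 180, 180].

## Interface

Orientations are given as a 3x3 rotation matrix whose columns are the frame's x, y, z axes.
In Python, from cell import r gives the robot as it stands.
- The arm moves only by the shell command python3 -m inch 'ROWS' [FORCE]. ROWS is JSON, a list of rows, each an object of numbers: "x", "y", "z": the shift along the tool's x, y, z in mm; "yaw": the turn about the tool's z in degrees; "hand": the closure, from 0 (fully open) to 1 (shut). A call has 1 to 10 rows; each row shifts and turns the commanded pose from where the row before left it, along the tool's axes as they then stand; what a row does not reach is not made up. A row lasts 1/8 s, in which the tool goes at most 62.5 mm and 10.7 degrees, less where a joint would pass 70% of its speed; a pose out of reach is approached as far as the arm can. A call with a gripper value outside its range is refused whole. The fingers move at their own pace and stop on an object; FORCE is the grip in N (left out, the last holds). Time passes only in rows, so rows that do not move let the fingers close. It gives the time, the measured TCP pose, the force and the opening at its end, in the units of the state.
- r.get_state(): the state, without advancing time (a new reading comes with each control period).
- r.camera(name): name is "side" or "top" or "wrist"; returns a dict with "img" (420x560x3 uint8, blue, green, red), "range_z" (420x560 float32, m along the optical axis (not along the pixel's ray), 0 where there is no reading), "vertical_fov" (degrees; the focal length in pixels is half the picture's height over the tangent of half this angle, whatever the lens; pixels are square), "cx", "cy" (the principal point, pixels), "cam_to_world" (4x4, takes a point from camera to world coordinates). Camera axes: x right, y up, looking along -z (the intrinsics and any distortion apply to the point x, -y, -z); pixel columns grow to the right and rows downward; lengths in m; the calibration is good to about 2 mm. A picture is of the moment at which its call begins.
- r.job_done(): hands the job in, once; it reports no verdict.
Trained networks look in a picture, given as the dict that the camera call returned (one of the last four; its "shot" number tells which), for a name from the list of things; names that differ only in an ending like _2 or _b are one class to them, and where a whole thing is asked for, a point or a joint stands for the part that bears it (a point fixed in the world has none). Each returns a list of dicts, best first, with "confidence" (0 to 1); they miss things now and then, are a little off and sometimes report something else, mostly with a low value. They report only what shows in the picture. A call takes as long as a camera call. They do not tell look-alikes from the thing itself.
- r.find_in(label, picture): "box" ([left, top, width, height] in pixels, round what is visible of it).
- r.pinpoint(label, picture): "xy" ([column, row] in pixels: a listed point, or the origin of a listed thing).
The state is a dict: "t": time; "joint_positions": joint angles; "joint_velocities": joint speeds; "tau": joint torques, N m; "tool_pos": TCP position; "tcp_rot": TCP orientation; "contact_force": force on the tool from outside, world axes, zero at the start; "torque": the same for the moment, N m; "width": opening from 0.0 (shut) to 1.0 (fully open).
Only numpy, scipy, OpenCV 4.12 (cv2) and the standard library are available. Lean on these libraries where they do the work, as an engineer would, in place of code of your own. Each camera call takes 0.05 s, during which the arm holds its last target.

## Task

Two paint jars, one with a blue lid and one with a yellow lid, are standing in the way on the dark print board: stand each upright on the round spot of its own colour, filling the row of jars on the low rack, and leave the other jars and the tools where they are. Then pick up the wooden heart stamp from the blue inking slab by its dark handle, carry it across over the top of the row of jars, and finish holding it still and level about a centimetre above the yellow heart on the board, heart squarely over heart with the points the same way. The wet stamp must not touch the board, the rack or the jars; do not put it down: you finish still holding it.

Things in the scene. Friction and masses are not known exactly. Their poses are not given: they have to be found in the camera images.
- jar_blue: Black paint jar with white label and BLUE lid, 52 mm in diameter, 75 mm high overall: straight body up to 41 mm, then a shoulder, and the lid 47 mm in diameter from 59 to 75 mm. About 0.2 kg, standing on the print board at the start. Origin: centre of its underside; z up along the jar.
- jar_yellow: The same jar with a YELLOW lid, also standing on the print board at the start. Origin: centre of its underside.
- jar_red: The same jar with a RED lid, already standing in the row on the rack; leave it. Origin: centre of its underside.
- jar_green: The same jar with a GREEN lid, already standing in the row on the rack; leave it. Origin: centre of its underside.
- spot_blue: Flat round blue spot, 58 mm in diameter, on top of the rack: the place of the blue-lidded jar. Origin: its centre, on the rack's top surface, 60 mm above the table.
- spot_yellow: Flat round yellow spot, 58 mm in diameter, on top of the rack: the place of the yellow-lidded jar. Origin: its centre, on the rack's top surface, 60 mm above the table.
- rack: Low plywood rack, fixed: a board 290 mm long (x, roughly away from the robot) by 85 mm wide (y), top 60 mm above the table. Four places in a row along x at -99, -33, +33, +99 mm from its middle, in varying order: the red and green jars and the two spots. Jars there reach 135 mm above the table, 14 mm apart. Origin: centre of its underside, on the table.
- board: Dark grey print board, fixed, 250 mm (x) by 200 mm (y) by 18 mm thick, with a yellow heart in its middle. Origin: centre of its underside, on the table.
- mark (a point): Centre of the yellow heart, on the board's top face, 18 mm above the table. x runs from the heart's point to its notch, z up.
- mark_point (a point): The point of the yellow heart, 43 mm from the mark towards -x of the board.
- stamp: Heart-shaped stamp face down on the slab: a heart 20 mm thick, 104 mm wide (y), 95 mm long (x), blue face below, plywood back. On its back a dark wooden handle: a block 70 mm long (x) by 22 mm wide (y), from 20 to 56 mm above the face, centred over the origin. About 0.22 kg, balanced at the handle. Origin: middle of the printing face (underside); x from the heart's point to its notch, z up.
- stamp_point (a point): The point of the stamp's heart, on the printing face, 43 mm from the stamp's origin towards its -x.
- slab: Wooden inking slab with blue paint, fixed, 220 mm (x) by 170 mm (y) by 12 mm thick. Origin: centre of its underside, on the table.
- squeeze_bottle: Orange paint bottle, 48 mm in diameter, 140 mm high, standing at the back of the table; leave it. Origin: centre of its underside.
- mug: White mug, 80 mm in diameter, 90 mm high, at the back of the table; leave it. Origin: centre of its underside.
- roller: Small yellow paint roller with blue handle lying at the back right, 200 mm long, 42 mm high; leave it. Origin: on the table below the middle of its sleeve.
- knife: Palette knife lying at the back left; leave it. Origin: on the table under its middle.
Things that resemble listed ones, but are neither listed nor needed, are in the scene too. Leave any green or pink look-alike of the stamp alone.

How it is judged (in metres and radians):
On the way, in this order (a step that is already met when the one before it is completed fails the run):
1. The blue- and yellow-lidded jars both stand upright and released on the spots of their colours, in the row on the rack (horizontal distance between jar_blue and spot_blue below 0.01 m and z of jar_blue in the frame of spot_blue between -0.004 and 0.006 m and angle between each of jar_blue, jar_yellow's own z axis and vertical below 0.1 rad and contact force between the fingers and jar_blue below 0.05 N and horizontal distance between jar_yellow and spot_yellow below 0.01 m and z of jar_yellow in the frame of spot_yellow between -0.004 and 0.006 m and contact force between the fingers and jar_yellow below 0.05 N), for 0.2 s.
2. The stamp is carried over the top of the row of jars (y of stamp in the frame of rack between -0.06 and 0.06 m and x of stamp in the frame of rack between -0.145 and 0.145 m and z of stamp in the frame of rack above 0.135 m), for 0.02 s.
At the end, for the whole second after the job is handed in: Both jars upright, let go, within 10 mm of their spots. Stamp still in the gripper, face 3-20 mm above the board, centre within 10 mm and point within 15 mm of the heart's, turned under 0.12 and tilted under 0.1 rad, touching neither board, rack nor jars (all of step 1 and horizontal distance between stamp and mark below 0.01 m and horizontal distance between stamp_point and mark_point below 0.015 m and angle between the x axis of stamp and the x axis of mark, either way round below 0.12 rad and angle between stamp's own z axis and vertical below 0.1 rad and z of stamp in the frame of mark between 0.003 and 0.02 m and linear speed of stamp below 0.02 m/s and contact force between stamp and the fingers above 0.5 N and contact force between stamp and board below 0.05 N and contact force between stamp and rack below 0.05 N and contact force between stamp and jar_red below 0.05 N and contact force between stamp and jar_green below 0.05 N and contact force between stamp and jar_blue below 0.05 N and contact force between stamp and jar_yellow below 0.05 N); the arm keeps its last pose, push and grip.
It fails at once if the stamp touches the print board (contact force between stamp and board above 0.5 N).
It fails at once if the stamp touches the rack or a jar (contact force between stamp and rack above 0.5 N or contact force between stamp and jar_red above 0.5 N or contact force between stamp and jar_green above 0.5 N or contact force between stamp and jar_blue above 0.5 N or contact force between stamp and jar_yellow above 0.5 N).
It fails at once if the red- or green-lidded jar is pushed out of the row (more than 12 mm) (distance of any of jar_red, jar_green from where it was at the start of the episode above 0.012 m).
It fails at once if a bottle, mug or tool at the back is moved (more than 25 mm) (distance of any of squeeze_bottle, mug, roller, knife from where it was at the start of the episode above 0.025 m).
It also fails if it takes over 64 s, if anything falls off the work surface, if the arm or the gripper's body presses on something with over 40 N, if the wrist force passes 120 N, or if a joint passes its speed limit or range.

## Working session

There is one attempt and no reset: what is moved stays moved. The work goes in short steps, Python scripts to look and compute and a shell command to move; the robot and the scene stay as the last step left them, time stands still between calls to the robot, and variables do not carry over. Pictures are saved under pics/ and viewed, and the job is handed in when it is done.

```bash
ls; mkdir -p pics; cat > h.py <<'E'
import numpy as np, cv2
from cell import r
def snap(name,fn):
    p=r.camera(name); cv2.imwrite('pics/'+fn,p['img']); return p
E
python3 - <<'E'
from h import *
s=r.get_state();print(s['t'],s['tool_pos'],s['tcp_rot'],s['width'])
for n in ['top','side','wrist']:
    p=snap(n,n+'1.png');print(n,p['vertical_fov'],p['cx'],p['cy'],[k for k in p if k not in('img','range_z')]);print(np.round(p['cam_to_world'],3))
    for k in p:
        if k not in('img','range_z','cam_to_world'):print(k,p[k])
    np.savez(n+'1.npz',**{k:v for k,v in p.items() if v is not None})
print(r.get_state()['t'])
E
```

```text
pics
0.0 [ 0.24095306 -0.49376158  0.22309814] [[ 8.98780148e-01  4.38399307e-01 -5.41051696e-04]
 [ 4.38399579e-01 -8.98778683e-01  1.63942301e-03]
 [ 2.32436181e-04 -1.71067769e-03 -9.99998510e-01]] 1.0014644689773675
top 52.66024328027939 279.19149643210505 203.63080941653544 ['vertical_fov', 'cx', 'cy', 'cam_to_world', 'shot']
[[ 0.029  0.998 -0.059  0.422]
 [-1.     0.03   0.003 -0.082]
 [ 0.005  0.059  0.998  1.202]
 [ 0.     0.     0.     1.   ]]
vertical_fov 52.66024328027939
cx 279.19149643210505
cy 203.63080941653544
shot 1
side 44.77254957276466 278.60393305336373 208.21869703310685 ['vertical_fov', 'cx', 'cy', 'cam_to_world', 'shot']
[[ 0.77   0.383 -0.511 -0.267]
 [-0.638  0.474 -0.606 -1.003]
 [ 0.01   0.793  0.609  0.987]
 [ 0.     0.     0.     1.   ]]
vertical_fov 44.77254957276466
cx 278.60393305336373
cy 208.21869703310685
shot 2
wrist 60.11119504926284 279.92071024912815 209.61422698681486 ['vertical_fov', 'cx', 'cy', 'cam_to_world', 'shot']
[[ 0.438  0.862  0.254  0.305]
 [-0.899  0.421  0.123 -0.461]
 [-0.001 -0.283  0.959  0.373]
 [ 0.     0.     0.     1.   ]]
vertical_fov 60.11119504926284
cx 279.92071024912815
cy 209.61422698681486
shot 3
0.15
```

View pics/top1.png

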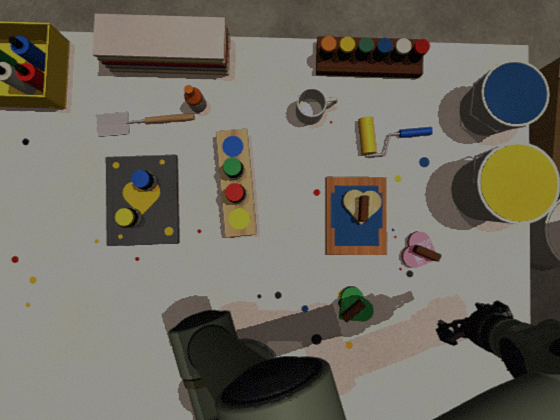

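View pics/side1.png

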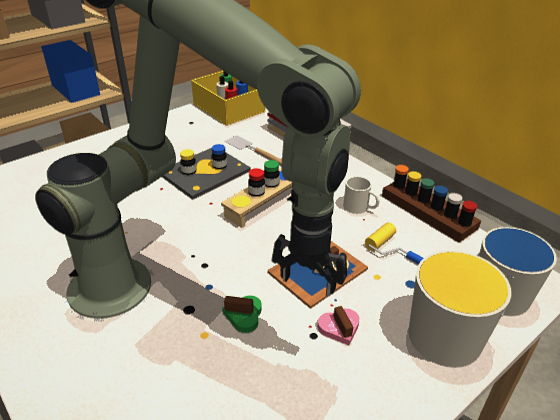

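View pics/wrist1.png

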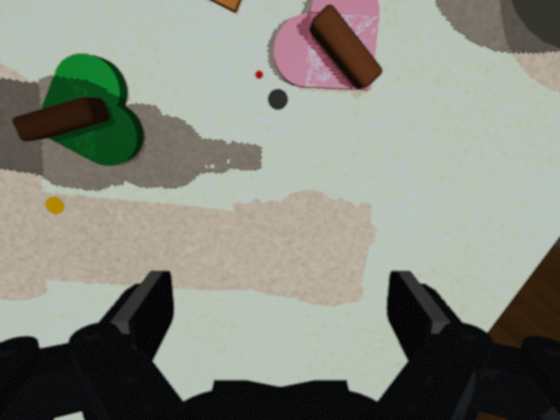

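The top view shows the blue jar at (143,180) and the yellow jar at (125,217) on the board. On the rack are the blue spot (233,147), green jar (232,168), red jar (234,192) and yellow spot (239,218). The stamp with the plywood back is on the blue slab at (362,207). The pink heart (421,250) and green heart (354,303) are look-alikes. Next I'll measure and make an enlarged crop.

```bash
cat >> h.py <<'E'
def foc(p): return 210/np.tan(np.radians(float(p['vertical_fov']))/2)
def ray(p,u,v):
    f=foc(p);d=np.array([(u-float(p['cx']))/f,-(v-float(p['cy']))/f,-1.0]);T=p['cam_to_world']
    return T[:3,3],T[:3,:3]@d
def at_z(p,u,v,z):
    o,d=ray(p,u,v);return o+d*(z-o[2])/d[2]
def at_depth(p,u,v):
    o,d=ray(p,u,v);return o+d*p['range_z'][int(round(v)),int(round(u))]
def proj(p,X):
    T=p['cam_to_world'];c=T[:3,:3].T@(np.asarray(X)-T[:3,3]);f=foc(p)
    return float(p['cx'])+f*c[0]/-c[2],float(p['cy'])-f*c[1]/-c[2]
def mask(p,col):
    h=cv2.cvtColor(p['img'],cv2.COLOR_BGR2HSV);H,S,V=h[...,0],h[...,1],h[...,2]
    if col=='y':return (abs(H.astype(int)-26)<8)&(S>120)&(V>110)
    if col=='b':return (abs(H.astype(int)-111)<12)&(S>120)&(V>70)
    if col=='r':return ((H<6)|(H>173))&(S>130)&(V>70)
    if col=='g':return (abs(H.astype(int)-70)<18)&(S>90)&(V>50)
def blob(p,col,u,v,w):
    m=mask(p,col).astype(np.uint8)
    q=np.zeros_like(m);a,b=int(max(u-w,0)),int(max(v-w,0));q[b:int(v+w),a:int(u+w)]=m[b:int(v+w),a:int(u+w)]
    n,l,st,c=cv2.connectedComponentsWithStats(q)
    i=1+np.argmax(st[1:,4]);return c[i],st[i],l==i
E
python3 - <<'E'
from h import *
p=dict(np.load('top1.npz'))
for nm,col,u,v,z in [('jb','b',143,180,.093),('jy','y',125,217,.093),('sb','b',233,147,.06),('sy','y',239,218,.06),('jg','g',232,168,.135),('jr','r',234,192,.135)]:
    c,st,_=blob(p,col,u,v,15);print(nm,np.round(c,1),st,np.round(at_z(p,*c,z),4),'depth pt',np.round(at_depth(p,*c),4))
for nm,cs in {'board':[(107,157),(177,155),(179,243),(107,245)],'rack':[(217,130),(247,129),(256,235),(225,238)],'slab':[(327,177),(386,177),(386,254),(326,254)]}.items():
    for c in cs: print(nm,np.round(at_depth(p,*c),3))
c=cv2.resize(p['img'][120:330,90:460],None,fx=2.15,fy=2.15,interpolation=cv2.INTER_CUBIC);cv2.imwrite('pics/crop1.png',c)
for l in ['stamp','mark','mark_point','stamp_point','spot_blue','spot_yellow','slab','board','rack']:
    pass
q=r.camera('top')
for l in ['stamp','mark','mark_point','stamp_point','spot_blue','spot_yellow','slab','board','rack','jar_blue','jar_yellow']:
    print(l,[(np.round(d['xy'],1).tolist(),round(d['confidence'],2)) for d in r.pinpoint(l,q)][:3])
E
```

```text
jb [139.7 178.1] [131 170  18  18 246] [0.5436 0.2817 0.093 ] depth pt [0.5437 0.282  0.0921]
jy [123.5 216.4] [115 208  18  18 242] [0.4419 0.3191 0.093 ] depth pt [0.442  0.32   0.0905]
sb [232.4 145.9] [223 136  20  21 320] [0.6426 0.0457 0.06  ] depth pt [0.6425 0.0456 0.0606]
sy [238.7 218.4] [228 208  23  22 406] [0.4462 0.0216 0.06  ] depth pt [0.4462 0.0216 0.0593]
jg [231.8 166.1] [223 157  18  19 255] [0.5765 0.037  0.135 ] depth pt [0.5768 0.0372 0.1327]
jr [234.2 191.7] [225 183  19  18 262] [0.5116 0.0286 0.135 ] depth pt [0.5114 0.0284 0.1364]
board [0.608 0.4   0.021]
board [0.622 0.208 0.007]
board [ 0.373  0.193 -0.002]
board [0.363 0.388 0.019]
rack [ 0.7    0.099 -0.004]
rack [ 0.704  0.012 -0.   ]
rack [ 0.402 -0.023  0.002]
rack [ 0.391  0.064 -0.003]
slab [ 0.571 -0.219  0.012]
slab [ 0.576 -0.386  0.011]
slab [ 0.36  -0.388  0.013]
slab [ 0.354 -0.223 -0.004]
stamp [([362.8, 207.6], 0.96), ([349.9, 302.8], 0.77), ([425.5, 251.1], 0.61)]
mark [([139.0, 197.3], 0.93)]
mark_point [([142.4, 213.8], 0.8)]
stamp_point [([359.4, 221.6], 0.87), ([340.4, 319.0], 0.83), ([437.7, 261.1], 0.76)]
spot_blue [([232.6, 143.7], 0.59), ([309.0, 111.0], 0.55)]
spot_yellow [([241.3, 216.2], 0.63)]
slab []
board [([143.6, 204.7], 0.89)]
rack []
jar_blue [([148.8, 183.0], 0.76)]
jar_yellow [([132.1, 214.4], 0.71), ([308.6, 111.2], 0.61), ([230.9, 168.3], 0.26)]
```

View pics/crop1.png

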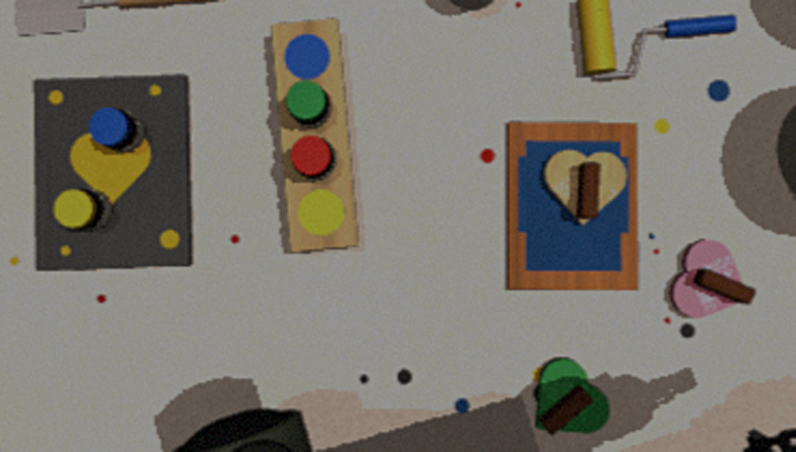

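The crop confirms it: the target is the plywood heart on the blue slab, not the pink or green ones off the slab. The distance between the two spots measures 197.9 mm against 198 expected, so the top camera geometry is sound. The rack yaw is about 7°. I'll turn the tool by -161° so that tool yaw is 187°, which keeps joint 6 in the middle of its range.

```bash
python3 -m inch '[{"yaw":-10.7},{"yaw":-10.7},{"yaw":-10.7},{"yaw":-10.7},{"yaw":-10.7},{"yaw":-10.7},{"yaw":-10.7},{"yaw":-10.7},{"yaw":-10.7},{"yaw":-10.7}]' 40; python3 -m inch '[{"yaw":-10.7},{"yaw":-10.7},{"yaw":-10.7},{"yaw":-10.7},{"yaw":-10.7},{"yaw":-0.5},{}]'
cat >> h.py <<'E'
def goto(X,psi=None):
    s=r.get_state();R=s['tcp_rot'];d=R.T@(np.asarray(X)-s['tool_pos'])*1000
    y=np.degrees(np.arctan2(R[1,0],R[0,0]))
    print('t',round(s['t'],2),'pos',np.round(s['tool_pos'],4),'psi',round(y,2),'q',np.round(s['joint_positions'],1),'w',round(s['width'],3))
    print('need tool mm',np.round(d,1),'yaw',None if psi is None else round(-((psi-y+180)%360-180),2))
E
python3 - <<'E'
from h import *
goto([.5436-.0,.2817,.25],187)
E
```

```text
t 0.75 pos [ 0.2411 -0.4944  0.2239] psi 26.0 q [-71.7  18.7 -11.   60.3  -0.   82.3] w 0.995
need tool mm [ 612.1 -564.9  -26.1] yaw -161.0$[0]: bad value
$[0]: bad value
```

```bash
python3 -m inch '[{"x":0,"y":0,"z":0,"yaw":-10.7,"hand":0}]' 40; python3 -m inch --help | head -30
```

```text
t: 0.88
tool_pos: [0.2411, -0.4944, 0.2239]
tcp_rot: [[0.799, 0.602, -0.0], [0.602, -0.799, -0.0], [-0.0, -0.0, -1.0]]
contact_force: [0.2, -0.0, 1.1]
width: 0.994invalid input: not JSON, or not a number
```

```bash
python3 -m inch '[{"x":0,"y":0,"z":0,"yaw":-10.7,"hand":0},{"x":0,"y":0,"z":0,"yaw":-10.7,"hand":0},{"x":0,"y":0,"z":0,"yaw":-10.7,"hand":0},{"x":0,"y":0,"z":0,"yaw":-10.7,"hand":0},{"x":0,"y":0,"z":0,"yaw":-10.7,"hand":0},{"x":0,"y":0,"z":0,"yaw":-10.7,"hand":0},{"x":0,"y":0,"z":0,"yaw":-10.7,"hand":0},{"x":0,"y":0,"z":0,"yaw":-10.7,"hand":0},{"x":0,"y":0,"z":0,"yaw":-10.7,"hand":0},{"x":0,"y":0,"z":0,"yaw":-10.7,"hand":0}]'; python3 -m inch '[{"x":0,"y":0,"z":0,"yaw":-10.7,"hand":0},{"x":0,"y":0,"z":0,"yaw":-10.7,"hand":0},{"x":0,"y":0,"z":0,"yaw":-10.7,"hand":0},{"x":0,"y":0,"z":0,"yaw":-10.7,"hand":0},{"x":0,"y":0,"z":0,"yaw":-0.2,"hand":0}]'
python3 - <<'E'
from h import *
goto([.58,.29,.25],187)
E
```

```text
t: 2.12
tool_pos: [0.2411, -0.4943, 0.2239]
tcp_rot: [[-0.81, 0.587, 0.0], [0.587, 0.81, -0.0], [-0.0, -0.0, -1.0]]
contact_force: [0.4, -0.1, 0.4]
width: 1.003
t: 2.75
tool_pos: [0.2411, -0.4943, 0.2239]
tcp_rot: [[-0.993, -0.115, 0.0], [-0.115, 0.993, -0.0], [0.0, -0.0, -1.0]]
contact_force: [0.6, 0.9, -0.3]
width: 1.002
t 2.75 pos [ 0.2411 -0.4943  0.2239] psi -173.41 q [-71.7  18.7 -11.   60.3  -0.  -78.3] w 1.002
need tool mm [-426.6  740.3  -26.1] yaw -0.41
```

```bash
python3 -m inch '[{"x":-14,"y":27,"z":-6,"yaw":-0.4,"hand":0},{"x":-27,"y":54,"z":-6,"yaw":0,"hand":0},{"x":-27,"y":54,"z":-6,"yaw":0,"hand":0},{"x":-27,"y":54,"z":-6,"yaw":0,"hand":0},{"x":-27,"y":54,"z":-6,"yaw":0,"hand":0},{"x":-27,"y":54,"z":-6,"yaw":0,"hand":0},{"x":-27,"y":54,"z":-6,"yaw":0,"hand":0},{"x":-27,"y":54,"z":-6,"yaw":0,"hand":0},{"x":-27,"y":54,"z":0,"yaw":0,"hand":0},{"x":-27,"y":54,"z":0,"yaw":0,"hand":0}]'; python3 -m inch '[{"x":-27,"y":54,"z":0,"yaw":0,"hand":0},{"x":-27,"y":54,"z":0,"yaw":0,"hand":0},{"x":-27,"y":54,"z":0,"yaw":0,"hand":0},{"x":-27,"y":54,"z":0,"yaw":0,"hand":0},{"x":-14,"y":27,"z":0,"yaw":0,"hand":0},{"x":0,"y":0,"z":0,"yaw":0,"hand":0}]'
python3 - <<'E'
from h import *
goto([.5436,.2817,.25],187)
p=snap('wrist','w2.png');np.savez('w2.npz',**p)
p=snap('top','t2.png');np.savez('t2.npz',**p)
E
```

```text
t: 4.0
tool_pos: [0.4336, 0.0484, 0.2724]
tcp_rot: [[-0.993, -0.12, 0.002], [-0.12, 0.993, -0.0], [-0.001, -0.001, -1.0]]
contact_force: [1.0, -0.8, 0.2]
width: 0.996
t: 4.75
tool_pos: [0.5241, 0.3045, 0.2711]
tcp_rot: [[-0.992, -0.124, -0.0], [-0.124, 0.992, -0.0], [0.0, -0.0, -1.0]]
contact_force: [-0.1, -0.9, -0.2]
width: 0.998
t 4.75 pos [0.5241 0.3045 0.2711] psi -172.89 q [23.2 23.4  2.9 69.5  0.  16.1] w 0.998
need tool mm [-16.5 -25.1  21.1] yaw 0.11
```

View pics/w2.png

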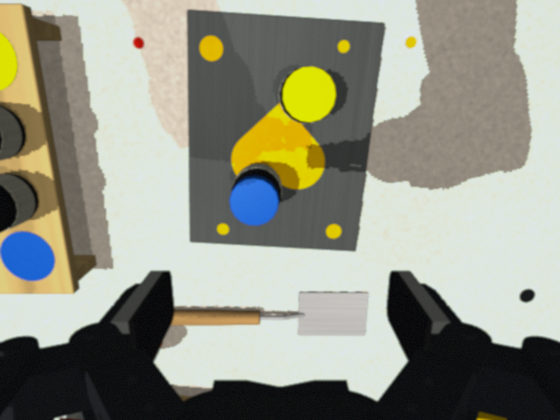

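The wrist view shows the blue lid at (254,200), the yellow lid at (309,95), the spots at the left edge, and the board's corners.

```bash
python3 - <<'E'
from h import *
p=dict(np.load('w2.npz'))
for nm,col,u,v,z in [('jb','b',254,200,.093),('jy','y',309,95,.093),('sb','b',28,257,.06)]:
    c,st,_=blob(p,col,u,v,34);print(nm,np.round(c,1),st,np.round(at_z(p,*c,z),4),'depth',np.round(at_depth(p,*c),4))
cs=[(190,241),(356,249),(384,24),(188,11)]
for c in cs: print('board corner',np.round(at_z(p,*c,.018),4))
P=[at_z(p,*c,.018) for c in cs];print('mean',np.mean(P,0),[np.linalg.norm(P[i]-P[i-1]).round(4) for i in range(4)])
t=dict(np.load('t2.npz'))
for nm,col,u,v,z in [('jb','b',143,180,.093),('jy','y',125,217,.093),('sb','b',233,147,.06),('sy','y',239,218,.06)]:
    c,st,_=blob(t,col,u,v,15);print(nm,st,np.round(at_z(t,*c,z),4))
E
```

```text
jb [253.7 200.9] [ 229  177   51   49 1930] [0.5424 0.2834 0.093 ] depth [0.5425 0.2834 0.0926]
jy [305.3  97.6] [ 275   66   62   63 2862] [0.4451 0.3181 0.093 ] depth [0.4451 0.318  0.0944]
sb [ 26.9 255.6] [   0  232   54   48 1982] [0.6426 0.0459 0.06  ] depth [0.6419 0.0468 0.0612]
board corner [0.6216 0.2103 0.018 ]
board corner [0.6072 0.4078 0.018 ]
board corner [0.3637 0.3913 0.018 ]
board corner [0.3763 0.195  0.018 ]
mean [0.49218463 0.30112585 0.018     ] [np.float64(0.2457), np.float64(0.198), np.float64(0.2441), np.float64(0.1967)]
jb [131 170  18  17 243] [0.5437 0.2818 0.093 ]
jy [115 208  18  18 238] [0.442 0.319 0.093]
sb [223 136  20  21 321] [0.6426 0.0456 0.06  ]
sy [228 208  23  23 409] [0.446  0.0214 0.06  ]
```

Top and wrist views agree within 2 mm, so I'm going to the blue jar.

```bash
python3 -m inch '[{"x":-8,"y":-12,"z":15,"yaw":0,"hand":0},{"x":-8,"y":-12,"z":35,"yaw":0,"hand":0},{"x":0,"y":0,"z":45,"yaw":0,"hand":0},{"x":0,"y":0,"z":45,"yaw":0,"hand":0},{"x":0,"y":0,"z":30,"yaw":0,"hand":0},{"x":0,"y":0,"z":15,"yaw":0,"hand":0},{"x":0,"y":0,"z":6,"yaw":0,"hand":0},{"x":0,"y":0,"z":0,"yaw":0,"hand":0}]'
python3 - <<'E'
from h import *
goto([.543,.2826,.080],187)
p=snap('wrist','w3.png')
E
```

```text
t: 5.85
tool_pos: [0.5434, 0.2805, 0.0815]
tcp_rot: [[-0.992, -0.123, 0.001], [-0.123, 0.992, 0.0], [-0.001, 0.0, -1.0]]
contact_force: [-0.4, -0.8, -0.4]
width: 1.001
t 5.85 pos [0.5434 0.2805 0.0815] psi -172.94 q [ 20.4  32.1 -12.2  45.7  -0.   13.3] w 1.001
need tool mm [0.1 2.1 1.5] yaw 0.06
```

View pics/w3.png

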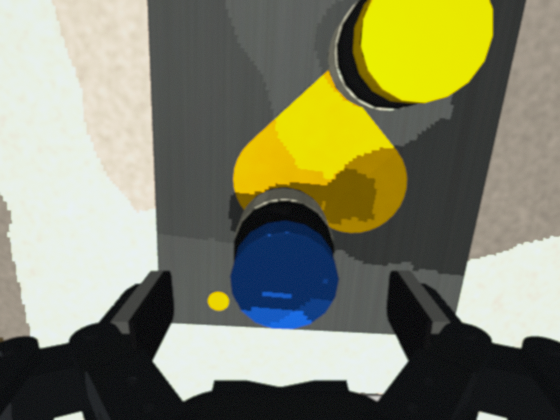

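The blue lid at (284,275) is centred between the pads. I'll close the gripper and lift a little.

```bash
python3 -m inch '[{"x":0,"y":2,"z":1,"yaw":0,"hand":1},{"x":0,"y":0,"z":0,"yaw":0,"hand":1},{"x":0,"y":0,"z":0,"yaw":0,"hand":1},{"x":0,"y":0,"z":0,"yaw":0,"hand":1},{"x":0,"y":0,"z":0,"yaw":0,"hand":1},{"x":0,"y":0,"z":0,"yaw":0,"hand":1},{"x":0,"y":0,"z":0,"yaw":0,"hand":1}]' 40
python3 - <<'E'
from h import *
goto([.543,.2826,.080],187)
p=snap('wrist','w4.png');np.savez('w4.npz',**p)
c,st,_=blob(p,'b',284,275,70);print(c,st,at_z(p,*c,.093))
E
```

```text
t: 6.78
tool_pos: [0.5432, 0.283, 0.0809]
tcp_rot: [[-0.992, -0.124, 0.002], [-0.124, 0.992, 0.001], [-0.002, 0.0, -1.0]]
contact_force: [-1.1, -0.7, 5.7]
width: 0.511
t 6.78 pos [0.5432 0.283  0.0809] psi -172.9 q [ 20.6  32.2 -12.1  45.6  -0.   13.5] w 0.511
need tool mm [ 0.3 -0.4  0.9] yaw 0.1
[279.63717991 277.04666888] [ 228  223  104  107 9021] [0.54063252 0.2839926  0.093     ]
```

View pics/w4.png

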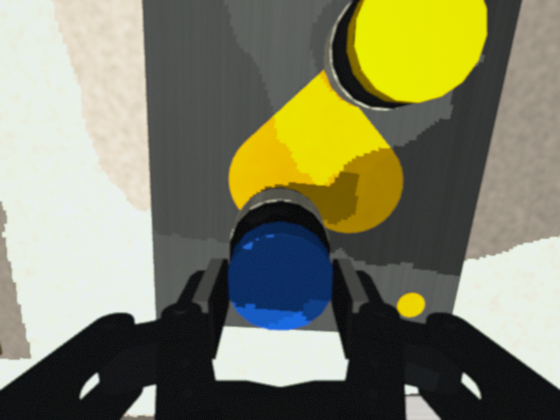

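The blue jar is gripped. I'll lift it and carry it to the blue spot.

```bash
python3 -m inch '[{"x":0,"y":0,"z":-15,"yaw":0,"hand":1},{"x":0,"y":0,"z":-30,"yaw":0,"hand":1},{"x":-15,"y":-15,"z":-30,"yaw":0,"hand":1},{"x":-20,"y":-30,"z":-10,"yaw":0,"hand":1},{"x":-20,"y":-40,"z":0,"yaw":0,"hand":1},{"x":-15,"y":-40,"z":0,"yaw":0,"hand":1},{"x":0,"y":-40,"z":0,"yaw":0,"hand":1},{"x":0,"y":-40,"z":0,"yaw":0,"hand":1},{"x":0,"y":-28,"z":0,"yaw":0,"hand":1},{"x":0,"y":-15,"z":0,"yaw":0,"hand":1}]'
python3 -m inch '[{"x":0,"y":0,"z":0,"yaw":0,"hand":1},{"x":0,"y":0,"z":0,"yaw":0,"hand":1}]'
python3 - <<'E'
from h import *
goto([.6433,.0458,.124],187)
p=snap('wrist','w5.png')
c,st,_=blob(p,'b',284,275,70);print(c,st)
E
```

```text
t: 8.07
tool_pos: [0.6427, 0.0439, 0.1652]
tcp_rot: [[-0.993, -0.122, -0.0], [-0.122, 0.993, 0.0], [0.0, 0.0, -1.0]]
contact_force: [-0.2, -0.0, -1.4]
width: 0.512
t: 8.32
tool_pos: [0.6424, 0.0465, 0.1649]
tcp_rot: [[-0.992, -0.125, -0.0], [-0.125, 0.992, 0.001], [0.0, 0.001, -1.0]]
contact_force: [0.9, 1.1, -1.8]
width: 0.509
t 8.32 pos [0.6424 0.0465 0.1649] psi -172.83 q [-2.4 31.  -0.7 58.4  0.  -9.6] w 0.509
need tool mm [-0.8 -0.8 40.9] yaw 0.17
[279.66403608 276.56877114] [ 228  223  104  107 8870]
```

View pics/w5.png

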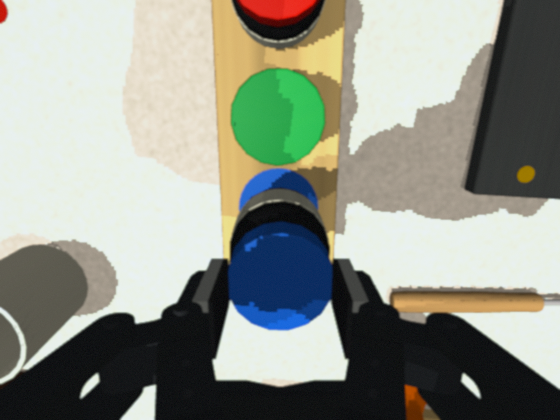

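The jar hasn't slipped (lid still at (280,277)), and it hangs in line with the row over the blue spot. I'll lower it.

```bash
python3 -m inch '[{"x":-1,"y":-1,"z":10,"yaw":0,"hand":1},{"x":0,"y":0,"z":15,"yaw":0,"hand":1},{"x":0,"y":0,"z":8,"yaw":0,"hand":1},{"x":0,"y":0,"z":4,"yaw":0,"hand":1},{"x":0,"y":0,"z":3,"yaw":0,"hand":1},{"x":0,"y":0,"z":0,"yaw":0,"hand":1}]'
python3 - <<'E'
from h import *
goto([.6433,.0458,.124],187)
E
```

```text
t: 9.12
tool_pos: [0.6438, 0.0444, 0.1249]
tcp_rot: [[-0.992, -0.123, 0.0], [-0.123, 0.992, 0.0], [-0.0, 0.0, -1.0]]
contact_force: [-0.6, -0.2, -2.1]
width: 0.505
t 9.12 pos [0.6438 0.0444 0.1249] psi -172.91 q [-2.6 32.9 -3.5 53.6  0.  -9.7] w 0.505
need tool mm [0.4 1.5 0.9] yaw 0.09
```

```bash
python3 -m inch '[{"x":0,"y":1,"z":1,"yaw":0,"hand":1},{"x":0,"y":0,"z":1,"yaw":0,"hand":1},{"x":0,"y":0,"z":0,"yaw":0,"hand":0.3},{"x":0,"y":0,"z":0,"yaw":0,"hand":0},{"x":0,"y":0,"z":0,"yaw":0,"hand":0},{"x":0,"y":0,"z":0,"yaw":0,"hand":0},{"x":0,"y":0,"z":0,"yaw":0,"hand":0},{"x":0,"y":0,"z":-15,"yaw":0,"hand":0},{"x":0,"y":0,"z":-40,"yaw":0,"hand":0},{"x":0,"y":0,"z":-40,"yaw":0,"hand":0}]'
python3 - <<'E'
from h import *
goto([.4430,.3190,.25],187)
p=snap('wrist','w6.png');np.savez('w6.npz',**p)
c,st,_=blob(p,'b',284,260,70);print(c,st,at_z(p,*c,.135))
E
```

```text
t: 10.38
tool_pos: [0.6437, 0.0454, 0.2198]
tcp_rot: [[-0.992, -0.124, 0.0], [-0.124, 0.992, -0.0], [-0.0, -0.0, -1.0]]
contact_force: [0.5, -0.4, -0.3]
width: 0.999
t 10.38 pos [0.6437 0.0454 0.2198] psi -172.9 q [-2.5 29.1  4.4 65.3 -0.  -9.6] w 0.999
need tool mm [165.3 296.3 -30.2] yaw 0.1
[278.53873239 216.37740077] [ 247  190   65   57 3124] [0.64507972 0.04602348 0.135     ]
```

View pics/w6.png

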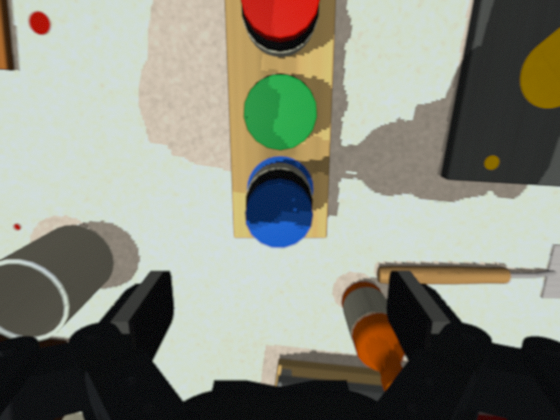

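The blue jar stands on its spot, with the lid measured at about (0.645, 0.046) and the spot at (0.6426, 0.0457). Next is the yellow jar.

```bash
python3 -m inch '[{"x":12,"y":20,"z":0,"yaw":0,"hand":0},{"x":25,"y":45,"z":0,"yaw":0,"hand":0},{"x":25,"y":45,"z":0,"yaw":0,"hand":0},{"x":25,"y":45,"z":0,"yaw":0,"hand":0},{"x":25,"y":45,"z":0,"yaw":0,"hand":0},{"x":25,"y":45,"z":0,"yaw":0,"hand":0},{"x":18,"y":35,"z":10,"yaw":0,"hand":0},{"x":9,"y":16,"z":20,"yaw":0,"hand":0},{"x":0,"y":0,"z":20,"yaw":0,"hand":0},{"x":0,"y":0,"z":0,"yaw":0,"hand":0}]'
python3 - <<'E'
from h import *
p=snap('wrist','w7.png');np.savez('w7.npz',**p)
c,st,_=blob(p,'y',284,260,100);print(c,st,at_z(p,*c,.093))
goto([.4437,.3187,.0805],187)
E
```

```text
t: 11.68
tool_pos: [0.4434, 0.3188, 0.1675]
tcp_rot: [[-0.992, -0.124, -0.002], [-0.124, 0.992, -0.001], [0.002, -0.001, -1.0]]
contact_force: [1.1, 0.5, -0.1]
width: 1.001
[259.75341658 245.29230164] [  193   182   125   116 10171] [0.46293693 0.30902688 0.093     ]
t 11.72 pos [0.4443 0.3189 0.1684] psi -172.89 q [ 27.9  20.9 -16.4  52.7  -0.   20.8] w 1.003
need tool mm [ 0.6 -0.1 87.9] yaw 0.11
```

View pics/w7.png

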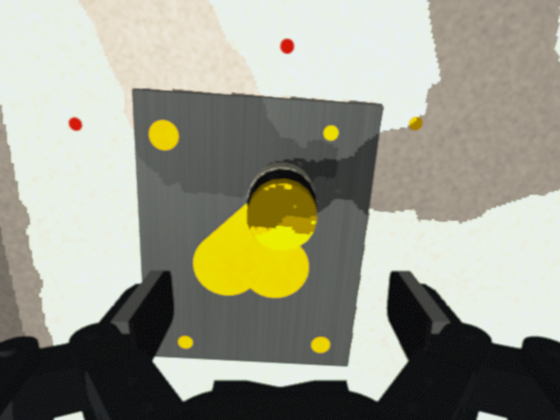

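```bash
python3 - <<'E'
from h import *
p=dict(np.load('w7.npz'))
print(at_z(p,282,214.5,.093))
for c in [(133,89),(382,104),(347,365)]: print(at_z(p,*c,.018))
E
python3 -m inch '[{"x":0,"y":0,"z":20,"yaw":0,"hand":0},{"x":0,"y":0,"z":30,"yaw":0,"hand":0},{"x":0,"y":0,"z":20,"yaw":0,"hand":0},{"x":0,"y":0,"z":12,"yaw":0,"hand":0},{"x":0,"y":0,"z":5,"yaw":0,"hand":0},{"x":0,"y":0,"z":0,"yaw":0,"hand":0}]'
python3 - <<'E'
from h import *
p=snap('wrist','w8.png');goto([.4437,.3187,.0805],187)
E
```

```text
[0.43988622 0.32098421 0.093     ]
[0.3752034  0.19537471 0.018     ]
[0.36203778 0.39127542 0.018     ]
[0.60833281 0.40710526 0.018     ]
t: 12.48
tool_pos: [0.4448, 0.319, 0.0814]
tcp_rot: [[-0.992, -0.123, 0.001], [-0.123, 0.992, 0.0], [-0.001, 0.0, -1.0]]
contact_force: [-0.7, -0.0, 0.1]
width: 1.0
t 12.53 pos [0.4449 0.3192 0.0816] psi -172.91 q [ 27.9  26.2 -22.5  41.2   0.   20.8] w 1.002
need tool mm [ 1.3 -0.3  1.1] yaw 0.09
```

View pics/w8.png

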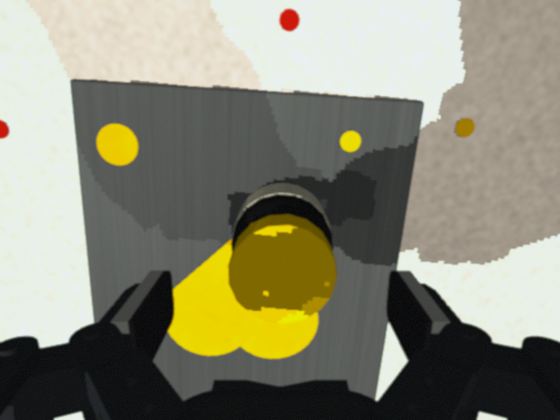

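The lid sits about 6 px above where the blue one was, so the tool is roughly 2–3 mm too far out. I'll nudge it +2.5 mm in x and close.

```bash
python3 -m inch '[{"x":2.5,"y":0,"z":1,"yaw":0,"hand":0},{"x":0,"y":0,"z":0,"yaw":0,"hand":1},{"x":0,"y":0,"z":0,"yaw":0,"hand":1},{"x":0,"y":0,"z":0,"yaw":0,"hand":1},{"x":0,"y":0,"z":0,"yaw":0,"hand":1},{"x":0,"y":0,"z":0,"yaw":0,"hand":1},{"x":0,"y":0,"z":0,"yaw":0,"hand":1},{"x":0,"y":0,"z":0,"yaw":0,"hand":1}]' 40
python3 - <<'E'
from h import *
goto([.4463,.0217,.17],187)
p=snap('wrist','w9.png')
E
```

```text
t: 13.52
tool_pos: [0.4423, 0.3189, 0.0805]
tcp_rot: [[-0.992, -0.124, 0.001], [-0.124, 0.992, 0.001], [-0.001, 0.0, -1.0]]
contact_force: [-1.3, 0.6, 4.3]
width: 0.511
t 13.53 pos [0.4423 0.3189 0.0805] psi -172.9 q [ 28.   26.1 -22.9  40.9  -0.   20.9] w 0.511
need tool mm [  32.7 -295.3  -89.6] yaw 0.1
```

View pics/w9.png

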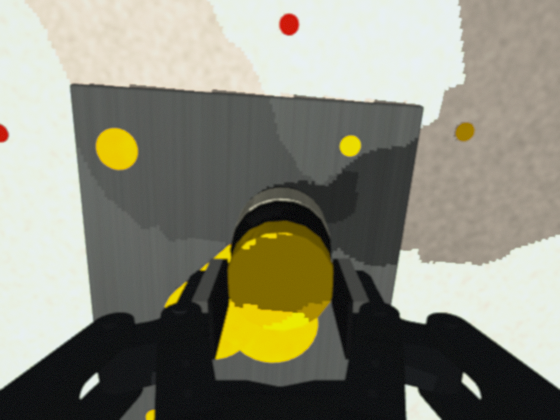

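The yellow jar is gripped and its lid is centred at about (280,275), the same offset as the blue one. I'll carry it to the yellow spot.

```bash
python3 -m inch '[{"x":0,"y":0,"z":-15,"yaw":0,"hand":1},{"x":0,"y":0,"z":-30,"yaw":0,"hand":1},{"x":10,"y":-20,"z":-30,"yaw":0,"hand":1},{"x":10,"y":-40,"z":-10,"yaw":0,"hand":1},{"x":10,"y":-45,"z":0,"yaw":0,"hand":1},{"x":2,"y":-50,"z":0,"yaw":0,"hand":1},{"x":0,"y":-50,"z":0,"yaw":0,"hand":1},{"x":0,"y":-45,"z":0,"yaw":0,"hand":1},{"x":0,"y":-30,"z":0,"yaw":0,"hand":1},{"x":0,"y":-15,"z":0,"yaw":0,"hand":1}]'
python3 -m inch '[{"x":0,"y":0,"z":0,"yaw":0,"hand":1},{"x":0,"y":0,"z":0,"yaw":0,"hand":1}]'
python3 - <<'E'
from h import *
goto([.4465,.0217,.1235],187)
p=snap('wrist','w10.png')
E
```

```text
t: 14.82
tool_pos: [0.4466, 0.0206, 0.1653]
tcp_rot: [[-0.993, -0.122, 0.0], [-0.122, 0.993, 0.0], [-0.0, 0.0, -1.0]]
contact_force: [0.0, 0.6, -1.3]
width: 0.51
t: 15.08
tool_pos: [0.4463, 0.0228, 0.1649]
tcp_rot: [[-0.992, -0.125, -0.0], [-0.125, 0.992, 0.001], [0.0, 0.001, -1.0]]
contact_force: [0.3, 0.2, -1.5]
width: 0.511
t 15.07 pos [0.4463 0.0228 0.1649] psi -172.83 q [ -6.6  11.  -30.9  48.2   0.  -13.7] w 0.511
need tool mm [-0.1 -1.2 41.4] yaw 0.17
```

View pics/w10.png

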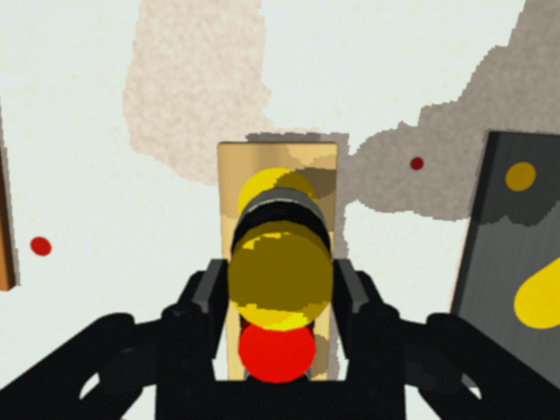

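The jar hangs over the yellow spot with the red jar just behind it. I'll lower it and release.

```bash
python3 -m inch '[{"x":0,"y":-1,"z":10,"yaw":0,"hand":1},{"x":0,"y":0,"z":15,"yaw":0,"hand":1},{"x":0,"y":0,"z":8,"yaw":0,"hand":1},{"x":0,"y":0,"z":4,"yaw":0,"hand":1},{"x":0,"y":0,"z":3,"yaw":0,"hand":1},{"x":0,"y":0,"z":1.5,"yaw":0,"hand":1},{"x":0,"y":0,"z":0,"yaw":0,"hand":1}]'
python3 -m inch '[{"x":0,"y":0,"z":0,"yaw":0,"hand":0.3},{"x":0,"y":0,"z":0,"yaw":0,"hand":0},{"x":0,"y":0,"z":0,"yaw":0,"hand":0},{"x":0,"y":0,"z":0,"yaw":0,"hand":0},{"x":0,"y":0,"z":0,"yaw":0,"hand":0},{"x":0,"y":0,"z":-15,"yaw":0,"hand":0},{"x":0,"y":0,"z":-40,"yaw":0,"hand":0},{"x":0,"y":0,"z":-50,"yaw":0,"hand":0},{"x":0,"y":0,"z":-20,"yaw":0,"hand":0},{"x":0,"y":0,"z":0,"yaw":0,"hand":0}]'
python3 - <<'E'
from h import *
goto([.49,-.31,.25],187)
p=snap('wrist','w11.png');np.savez('w11.npz',**p)
E
```

```text
t: 16.0
tool_pos: [0.4468, 0.0209, 0.1235]
tcp_rot: [[-0.992, -0.124, 0.0], [-0.124, 0.992, -0.0], [-0.0, -0.0, -1.0]]
contact_force: [-0.1, -0.2, -1.6]
width: 0.51
t: 17.25
tool_pos: [0.4478, 0.0208, 0.2498]
tcp_rot: [[-0.992, -0.124, 0.004], [-0.124, 0.992, -0.0], [-0.003, -0.001, -1.0]]
contact_force: [-0.2, -0.3, -1.0]
width: 0.996
t 17.25 pos [0.4478 0.0208 0.2498] psi -172.9 q [ -6.8   6.7 -22.7  60.4  -0.  -13.9] w 0.996
need tool mm [-9.000e-01 -3.335e+02  1.000e-01] yaw 0.1
```

View pics/w11.png

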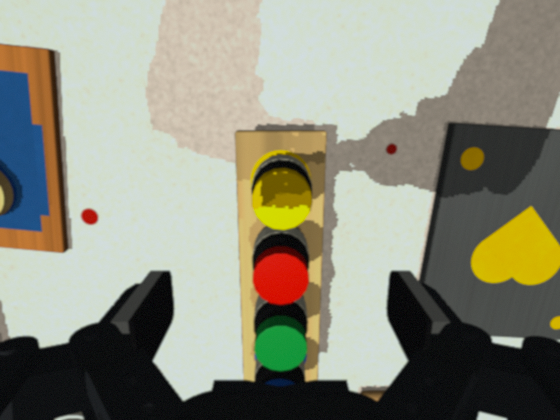

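The yellow jar stands on its spot, in line with the row. Next I'll go to the stamp, and from there take a top view of the uncovered heart.

```bash
python3 -m inch '[{"x":0,"y":-25,"z":0,"yaw":0,"hand":0},{"x":0,"y":-45,"z":0,"yaw":0,"hand":0},{"x":0,"y":-50,"z":0,"yaw":0,"hand":0},{"x":0,"y":-50,"z":0,"yaw":0,"hand":0},{"x":0,"y":-50,"z":0,"yaw":0,"hand":0},{"x":0,"y":-50,"z":0,"yaw":0,"hand":0},{"x":0,"y":-40,"z":0,"yaw":0,"hand":0},{"x":0,"y":-23,"z":0,"yaw":0,"hand":0},{"x":0,"y":0,"z":0,"yaw":0,"hand":0},{"x":0,"y":0,"z":0,"yaw":0,"hand":0}]'
python3 - <<'E'
from h import *
goto([.49,-.31,.25],187)
p=snap('wrist','w12.png');np.savez('w12.npz',**p)
for l in ['stamp','stamp_point']: print(l,[(np.round(d['xy'],1).tolist(),round(d['confidence'],2)) for d in r.pinpoint(l,p)][:3])
t=snap('top','t12.png');np.savez('t12.npz',**t)
for l in ['mark','mark_point','stamp','stamp_point']: print(l,[(np.round(d['xy'],1).tolist(),round(d['confidence'],2),np.round(at_z(t,*d['xy'],.018),4)) for d in r.pinpoint(l,t)][:1])
cv2.imwrite('pics/t12c.png',cv2.resize(t['img'][140:260,95:275],None,fx=4,fy=4,interpolation=cv2.INTER_CUBIC))
E
```

```text
t: 18.55
tool_pos: [0.4872, -0.3084, 0.247]
tcp_rot: [[-0.992, -0.124, -0.002], [-0.124, 0.992, 0.002], [0.002, 0.002, -1.0]]
contact_force: [-0.3, -0.8, -0.8]
width: 0.999
t 18.55 pos [ 0.4872 -0.3084  0.247 ] psi -172.89 q [-39.7  20.9  -4.4  64.9   0.  -46.8] w 0.999
need tool mm [-2.6 -2.  -3. ] yaw 0.11
stamp [([276.6, 169.3], 0.81), ([108.5, 29.7], 0.68)]
stamp_point [([279.9, 129.1], 0.69), ([71.1, 6.8], 0.63)]
mark [([139.6, 196.6], 0.63, array([0.4999, 0.3042, 0.018 ]))]
mark_point [([141.4, 212.4], 0.63, array([0.4559, 0.297 , 0.018 ]))]
stamp [([358.4, 208.3], 0.88, array([ 0.4853, -0.308 ,  0.018 ]))]
stamp_point [([358.4, 220.0], 0.57, array([ 0.4526, -0.3086,  0.018 ]))]
```

View pics/w12.png

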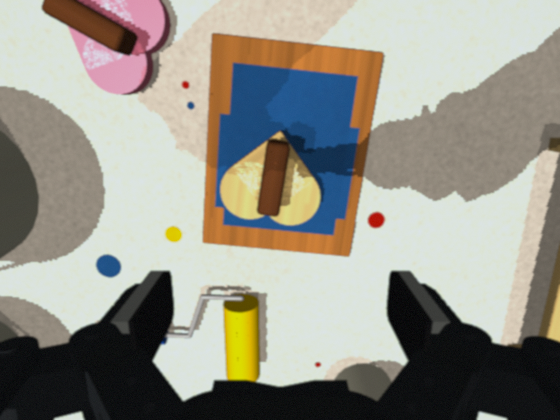

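View pics/t12c.png

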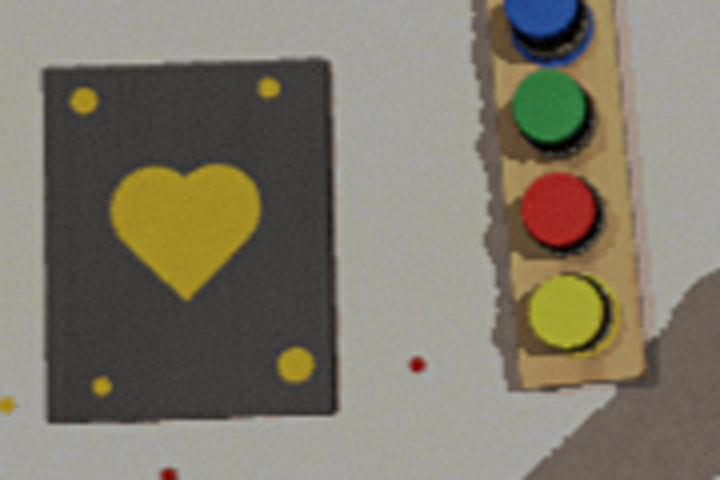

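The wrist view shows the stamp on the slab: point at (282,131), handle from (277,140) to (270,215). The enlarged top view shows the yellow heart with its point down at (187,300) in the crop, and both jars on their spots. Now I'll measure the outlines accurately.

```bash
cat >> h.py <<'E'
def heart(p,m,z):
    """m bool mask of heart -> tip, notch-axis fit by contour moments in world at height z"""
    cs,_=cv2.findContours(m.astype(np.uint8),cv2.RETR_EXTERNAL,cv2.CHAIN_APPROX_NONE)
    c=max(cs,key=cv2.contourArea)[:,0,:].astype(float)
    W=np.array([at_z(p,u,v,z)[:2] for u,v in c])
    return W
def fitheart(W,th0):
    # symmetry axis by reflection, then bbox: width/length
    from scipy.spatial import cKDTree
    from scipy.optimize import minimize
    c0=W.mean(0)
    def cost(a):
        th=th0+a[0];n=np.array([-np.sin(th),np.cos(th)]);s=(W-c0)@n-a[1]
        M=W-2*s[:,None]*n
        return np.mean(cKDTree(W).query(M)[0]**2)*1e6
    b=min((minimize(cost,[g,0],method='Nelder-Mead',options=dict(initial_simplex=[[g,0],[g+.05,0],[g,.003]])) for g in np.radians([-12,-6,0,6,12])),key=lambda o:o.fun)
    th=th0+b.x[0];x=np.array([np.cos(th),np.sin(th)]);n=np.array([-np.sin(th),np.cos(th)])
    s=(W-c0)@x;w=(W-c0)@n
    tip=c0+x*s.min()+n*b.x[1]
    return np.degrees(th),b.fun,tip,s.max()-s.min(),w.max()-w.min()
E
python3 - <<'E'
from h import *
t=dict(np.load('t12.npz'))
c,st,m=blob(t,'y',139,197,26)
W=heart(t,m,.018);th,f,tip,L,w=fitheart(W,np.radians(3.7));x=np.array([np.cos(np.radians(th)),np.sin(np.radians(th))])
print('mark top',th,f,tip,L,w,'origin',tip+x*.043, 'origin by far end',tip+x*(L/2-.0475+.043))
for nm,col,u,v,z in [('jb','b',231,143,.135),('jy','y',236,216,.135)]:
    c,st,_=blob(t,col,u,v,15);print(nm,st,np.round(at_z(t,*c,z),4))
p=dict(np.load('w12.npz'));h=cv2.cvtColor(p['img'],cv2.COLOR_BGR2HSV)
for q in [(245,185),(300,200),(272,180),(262,175),(290,175),(230,120)]: print(q,h[q[1],q[0]])
for q in [(245,190),(300,200)]: print('back',at_depth(p,*q))
for q in [(272,180),(277,150),(270,208)]: print('handle',at_depth(p,*q))
cv2.imwrite('pics/w12c.png',cv2.resize(p['img'][110:250,190:370],None,fx=4,fy=4,interpolation=cv2.INTER_CUBIC))
E
```

```text
mark top 3.6537495379073364 1.6961557955901168 [0.45135287 0.29750355] 0.09205431440740384 0.10076933132303059 origin [0.49426547 0.3002438 ] origin by far end [0.49279562 0.30014994]
jb [221 132  18  17 243] [0.6428 0.0446 0.135 ]
jy [227 208  19  19 271] [0.4472 0.0225 0.135 ]
(245, 185) [ 26  97 221]
(300, 200) [ 26 105 221]
(272, 180) [ 12 182 112]
(262, 175) [ 17 137 115]
(290, 175) [ 20 124 156]
(230, 120) [106 188 125]
back [ 0.50481254 -0.34065627  0.03245655]
back [ 0.50853469 -0.28287683  0.03181095]
handle [ 0.48355908 -0.31448529  0.06813504]
handle [ 0.45564909 -0.31325919  0.06844564]
handle [ 0.5107289  -0.31318243  0.06726979]
```

View pics/w12c.png

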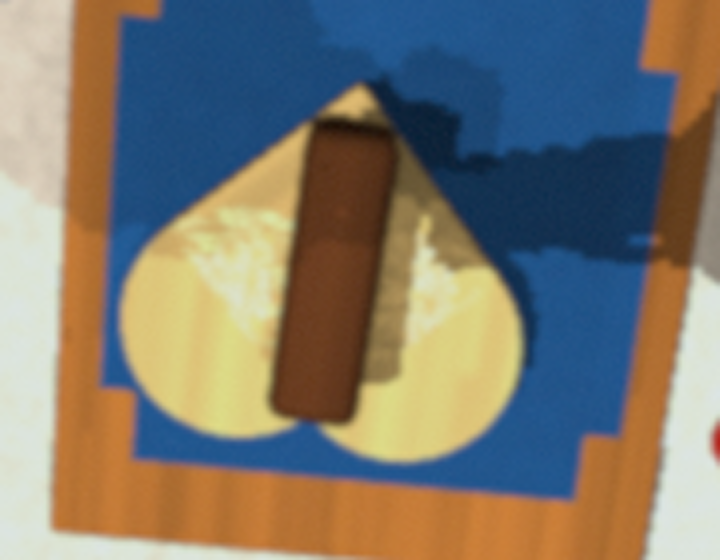

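```bash
python3 - <<'E'
from h import *
p=dict(np.load('w12.npz'));h=cv2.cvtColor(p['img'],cv2.COLOR_BGR2HSV)
m=((h[...,0]<60)).astype(np.uint8)
n,l,st,c=cv2.connectedComponentsWithStats(m,connectivity=4);i=l[185,245];print(st[i])
W=heart(p,l==i,.032);th,f,tip,L,w=fitheart(W,np.radians(2));x=np.array([np.cos(np.radians(th)),np.sin(np.radians(th))])
print('stamp',th,f,tip,L,w,'origin',tip+x*.043,'by mid',tip+x*(L/2-.0475+.043))
cr=[(315,125),(395,127),(355,422),(270,412)]
P=np.array([at_z(p,190+a/4,110+b/4,.068)[:2] for a,b in cr]);print('handle',P.round(4).tolist(),P.mean(0),[np.linalg.norm(P[k]-P[k-1]).round(4) for k in range(4)])
d=(P[2]+P[3]-P[0]-P[1])/2;print('handle yaw',np.degrees(np.arctan2(d[1],d[0])))
t=dict(np.load('top1.npz'));print('top1 handle dir')
E
```

```text
[ 220  131  101   95 6298]
stamp -1.8462898040305065 0.3109103985092377 [ 0.44111935 -0.31253733] 0.09539021477827198 0.10459268286211991 origin [ 0.48409702 -0.31392272] by mid [ 0.48429203 -0.31392901]
handle [[0.4489, -0.3215], [0.4471, -0.3037], [0.5169, -0.3041], [0.5169, -0.3244]] [ 0.48243089 -0.31342203] [np.float64(0.068), np.float64(0.0179), np.float64(0.0697), np.float64(0.0203)]
handle yaw -1.3366272624672475
top1 handle dir
```

The heart fits very well: 95.4 × 104.6 mm, origin (0.4842, −0.3139), yaw −1.85°. The handle agrees within 2 mm. I'll align over it and descend.

```bash
python3 -m inch '[{"x":0,"y":0,"z":10,"yaw":9,"hand":0},{"x":3,"y":-5.5,"z":30,"yaw":0,"hand":0},{"x":0,"y":0,"z":45,"yaw":0,"hand":0},{"x":0,"y":0,"z":45,"yaw":0,"hand":0},{"x":0,"y":0,"z":20,"yaw":0,"hand":0},{"x":0,"y":0,"z":5,"yaw":0,"hand":0},{"x":0,"y":0,"z":0,"yaw":0,"hand":0}]'
python3 - <<'E'
from h import *
goto([.484,-.3137,.058],178.15)
p=snap('wrist','w13.png');np.savez('w13.npz',**p)
E
```

```text
t: 19.82
tool_pos: [0.485, -0.3151, 0.0939]
tcp_rot: [[-0.999, 0.033, 0.001], [0.033, 0.999, -0.0], [-0.001, -0.0, -1.0]]
contact_force: [0.3, -0.0, 0.2]
width: 1.0
t 19.82 pos [ 0.485  -0.3151  0.0939] psi 178.11 q [-40.3  28.2 -16.9  44.9   0.  -38.4] w 1.0
need tool mm [ 1.1  1.4 35.9] yaw -0.04
```

View pics/w13.png

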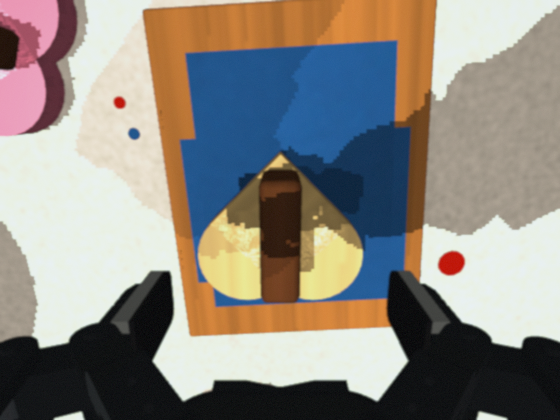

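The handle is centred and parallel to the jaws at column 280. I'll descend and grip.

```bash
python3 -m inch '[{"x":1,"y":1.4,"z":12,"yaw":0,"hand":0},{"x":0,"y":0,"z":14,"yaw":0,"hand":0},{"x":0,"y":0,"z":8,"yaw":0,"hand":0},{"x":0,"y":0,"z":2,"yaw":0,"hand":0},{"x":0,"y":0,"z":0,"yaw":0,"hand":0}]'
python3 - <<'E'
from h import *
goto([.484,-.3137,.058],178.15)
E
python3 -m inch '[{"x":0,"y":0,"z":0,"yaw":0,"hand":0.6},{"x":0,"y":0,"z":0,"yaw":0,"hand":0.8},{"x":0,"y":0,"z":0,"yaw":0,"hand":1},{"x":0,"y":0,"z":0,"yaw":0,"hand":1},{"x":0,"y":0,"z":0,"yaw":0,"hand":1},{"x":0,"y":0,"z":0,"yaw":0,"hand":1},{"x":0,"y":0,"z":0,"yaw":0,"hand":1},{"x":0,"y":0,"z":0,"yaw":0,"hand":1},{"x":0,"y":0,"z":0,"yaw":0,"hand":1}]' 60
python3 - <<'E'
from h import *
goto([.484,-.3137,.058],178.15)
p=snap('wrist','w14.png');np.savez('w14.npz',**p)
E
```

```text
t: 20.5
tool_pos: [0.4837, -0.3135, 0.0572]
tcp_rot: [[-0.999, 0.033, -0.0], [0.033, 0.999, 0.0], [0.0, 0.0, -1.0]]
contact_force: [0.7, -0.0, -0.1]
width: 0.996
t 20.5 pos [ 0.4837 -0.3135  0.0572] psi 178.1 q [-40.3  30.6 -19.2  40.2  -0.  -38.4] w 0.996
need tool mm [-0.3 -0.2 -0.8] yaw -0.05
t: 21.62
tool_pos: [0.4839, -0.3138, 0.058]
tcp_rot: [[-0.999, 0.033, 0.0], [0.033, 0.999, -0.001], [-0.0, -0.001, -1.0]]
contact_force: [-2.7, -0.0, 6.6]
width: 0.219
t 21.62 pos [ 0.4839 -0.3138  0.058 ] psi 178.1 q [-40.3  30.5 -19.2  40.2  -0.  -38.4] w 0.219
need tool mm [-0.1  0.1 -0. ] yaw -0.05
```

View pics/w14.png

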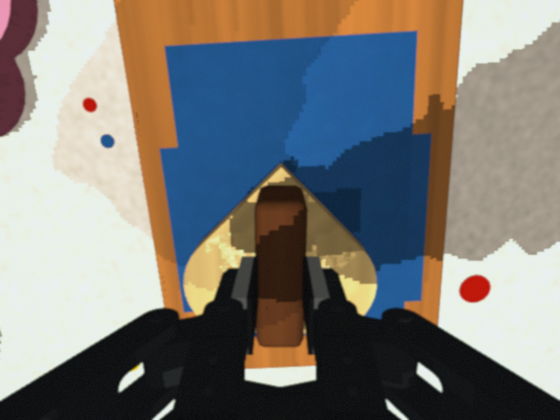

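The handle is gripped; the opening reads 0.219, about 19 mm, which fits 22 mm with the same offset seen on the jars. I'll lift and look.

```bash
python3 -m inch '[{"x":0,"y":0,"z":-8,"yaw":0,"hand":1},{"x":0,"y":0,"z":-20,"yaw":0,"hand":1},{"x":0,"y":0,"z":-35,"yaw":0,"hand":1},{"x":0,"y":0,"z":-40,"yaw":0,"hand":1},{"x":0,"y":0,"z":-40,"yaw":0,"hand":1},{"x":0,"y":0,"z":-30,"yaw":-2.5,"hand":1},{"x":0,"y":0,"z":-15,"yaw":-3,"hand":1},{"x":0,"y":0,"z":0,"yaw":0,"hand":1}]'
python3 - <<'E'
from h import *
goto([.493,.3002,.25],183.65)
p=snap('wrist','w15.png');np.savez('w15.npz',**p)
p=snap('side','s15.png')
E
```

```text
t: 22.68
tool_pos: [0.4841, -0.3137, 0.2463]
tcp_rot: [[-0.998, -0.062, 0.001], [-0.062, 0.998, -0.001], [-0.001, -0.001, -1.0]]
contact_force: [-0.5, -0.2, -2.6]
width: 0.222
t 22.68 pos [ 0.4841 -0.3137  0.2463] psi -176.43 q [-40.3  20.7  -4.7  64.4   0.  -43.9] w 0.222
need tool mm [-47.2 612.1  -4.3] yaw -0.08
```

View pics/w15.png

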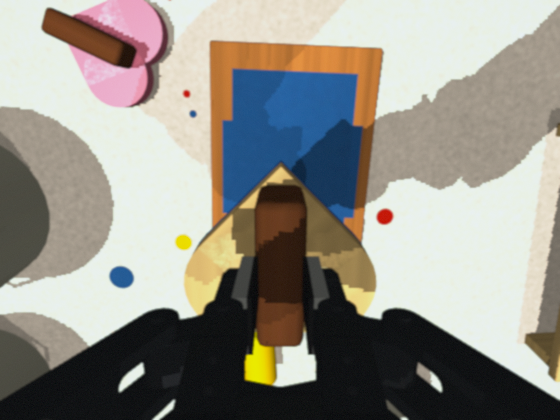

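View pics/s15.png

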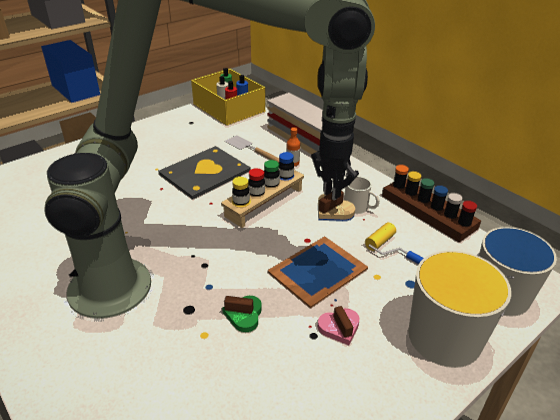

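The stamp hangs level and its position in the wrist image hasn't changed since the grasp. The face is at about z = 0.20, clear of the 0.135 jar tops. Now I'll carry it across the row.

```bash
python3 -m inch '[{"x":-2,"y":20,"z":0,"yaw":0,"hand":1},{"x":-3,"y":38,"z":0,"yaw":0,"hand":1},{"x":-4,"y":45,"z":0,"yaw":0,"hand":1},{"x":-4,"y":45,"z":0,"yaw":0,"hand":1},{"x":-4,"y":45,"z":0,"yaw":0,"hand":1},{"x":-4,"y":45,"z":0,"yaw":0,"hand":1},{"x":-4,"y":45,"z":0,"yaw":0,"hand":1},{"x":-4,"y":45,"z":0,"yaw":0,"hand":1},{"x":-4,"y":45,"z":0,"yaw":0,"hand":1},{"x":-4,"y":45,"z":0,"yaw":0,"hand":1}]'
python3 -m inch '[{"x":-4,"y":45,"z":0,"yaw":0,"hand":1},{"x":-4,"y":45,"z":0,"yaw":0,"hand":1},{"x":-2,"y":45,"z":0,"yaw":0,"hand":1},{"x":0,"y":35,"z":0,"yaw":0,"hand":1},{"x":0,"y":18,"z":0,"yaw":0,"hand":1},{"x":0,"y":6,"z":0,"yaw":0,"hand":1},{"x":0,"y":0,"z":0,"yaw":0,"hand":1},{"x":0,"y":0,"z":0,"yaw":0,"hand":1}]'
python3 - <<'E'
from h import *
goto([.493,.3002,.134],183.65)
p=snap('wrist','w16.png');np.savez('w16.npz',**p)
E
```

```text
t: 24.02
tool_pos: [0.4928, 0.1083, 0.2445]
tcp_rot: [[-0.998, -0.063, -0.002], [-0.063, 0.998, 0.0], [0.002, 0.001, -1.0]]
contact_force: [1.3, -0.6, -2.4]
width: 0.219
t: 25.02
tool_pos: [0.4923, 0.2991, 0.2454]
tcp_rot: [[-0.998, -0.061, -0.0], [-0.061, 0.998, -0.0], [0.0, -0.0, -1.0]]
contact_force: [-0.2, 0.2, -2.3]
width: 0.22
t 25.02 pos [0.4923 0.2991 0.2454] psi -176.48 q [24.  20.8 -4.8 64.4 -0.  20.4] w 0.22
need tool mm [ -0.8   1.1 111.4] yaw -0.13
```

View pics/w16.png

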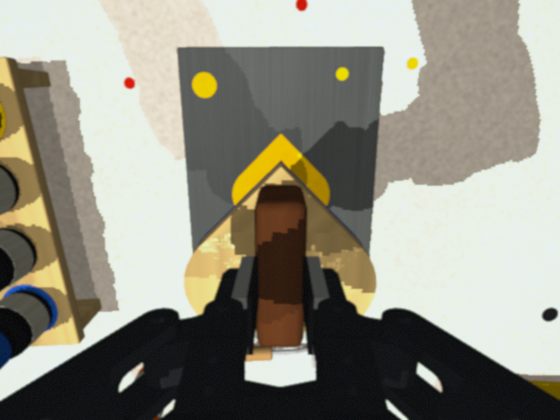

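The yellow heart's point shows at (281,134), symmetric below the stamp. I'll check it and lower in stages.

```bash
python3 - <<'E'
from h import *
p=dict(np.load('w16.npz'));print('tip',at_z(p,281.5,133.5,.018),'expected',.493-.043*np.cos(np.radians(3.65)),.3002-.043*np.sin(np.radians(3.65)))
P=[at_z(p,*c,.018) for c in [(179,48),(383,47)]];print(P,np.degrees(np.arctan2(-(P[1]-P[0])[0],(P[1]-P[0])[1])))
E
python3 -m inch '[{"x":0,"y":0,"z":15,"yaw":0,"hand":1},{"x":0,"y":0,"z":35,"yaw":0,"hand":1},{"x":0,"y":0,"z":35,"yaw":0,"hand":1},{"x":-1,"y":1,"z":25,"yaw":0,"hand":1},{"x":0,"y":0,"z":20,"yaw":0,"hand":1},{"x":0,"y":0,"z":12,"yaw":0,"hand":1},{"x":0,"y":0,"z":5,"yaw":0,"hand":1},{"x":0,"y":0,"z":0,"yaw":0,"hand":1},{"x":0,"y":0,"z":0,"yaw":0,"hand":1}]'
python3 - <<'E'
from h import *
goto([.493,.3002,.074],183.65)
p=snap('wrist','w17.png');np.savez('w17.npz',**p)
E
```

```text
tip [0.44988387 0.2993003  0.018     ] expected 0.45008722320596717 0.2974625581603407
[array([0.37563469, 0.19623875, 0.018     ]), array([0.36279206, 0.39117516, 0.018     ])] 3.7692621483826643
t: 26.2
tool_pos: [0.4938, 0.3016, 0.0992]
tcp_rot: [[-0.998, -0.063, 0.001], [-0.063, 0.998, 0.001], [-0.001, 0.001, -1.0]]
contact_force: [0.1, 0.1, -3.3]
width: 0.224
t 26.2 pos [0.4938 0.3016 0.0992] psi -176.4 q [ 24.1  27.9 -16.6  45.5   0.   20.5] w 0.224
need tool mm [ 0.9 -1.3 25.2] yaw -0.05
```

View pics/w17.png

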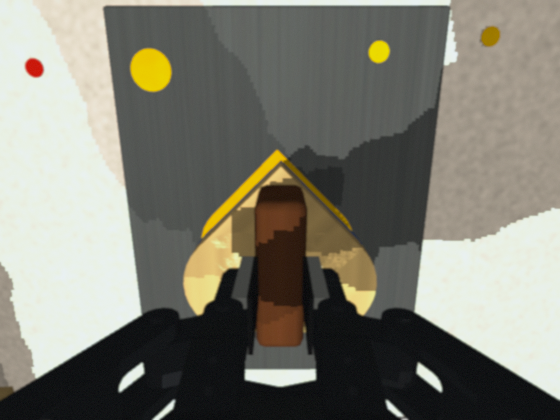

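The yellow rim is a little wider on the left, so the tool is about 1.3 mm too far in +y. I'll correct that and lower to about 1 cm.

```bash
python3 -m inch '[{"x":0.5,"y":-1.2,"z":6,"yaw":0,"hand":1},{"x":0,"y":0,"z":8,"yaw":0,"hand":1},{"x":0,"y":0,"z":6,"yaw":0,"hand":1},{"x":0,"y":0,"z":3,"yaw":0,"hand":1},{"x":0,"y":0,"z":0,"yaw":0,"hand":1},{"x":0,"y":0,"z":0,"yaw":0,"hand":1},{"x":0,"y":0,"z":0,"yaw":0,"hand":1},{"x":0,"y":0,"z":0,"yaw":0,"hand":1}]'
python3 - <<'E'
from h import *
goto([.493,.3002,.074],183.65)
p=snap('wrist','w18.png');np.savez('w18.npz',**p)
print('tip',at_z(p,278,159,.018))
for q in [(240,225),(320,225),(230,265)]: print('stamp back',at_depth(p,*q))
s=snap('side','s18.png');cv2.imwrite('pics/s18c.png',cv2.resize(s['img'][90:260,130:330],None,fx=3.5,fy=3.5,interpolation=cv2.INTER_CUBIC))
E
```

```text
t: 27.25
tool_pos: [0.4928, 0.3001, 0.0756]
tcp_rot: [[-0.998, -0.063, 0.0], [-0.063, 0.998, 0.0], [-0.0, 0.0, -1.0]]
contact_force: [0.1, -0.0, -2.8]
width: 0.221
t 27.25 pos [0.4928 0.3001 0.0756] psi -176.4 q [ 24.   29.3 -18.2  42.5   0.   20.4] w 0.221
need tool mm [-0.2  0.   1.6] yaw -0.05
tip [0.45129687 0.29773451 0.018     ]
stamp back [0.48156818 0.28027504 0.04950559]
stamp back [0.47893791 0.32112039 0.04966551]
stamp back [0.50397868 0.27577257 0.05009198]
```

View pics/w18.png

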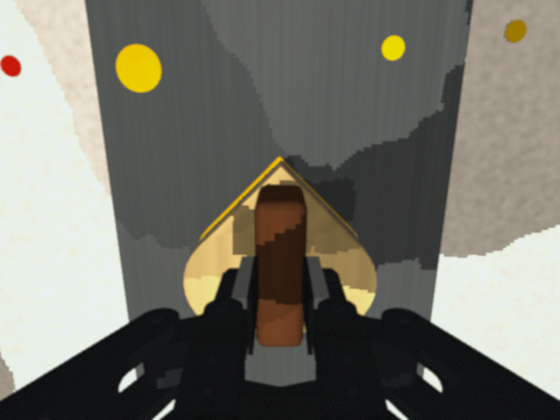

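View pics/s18c.png

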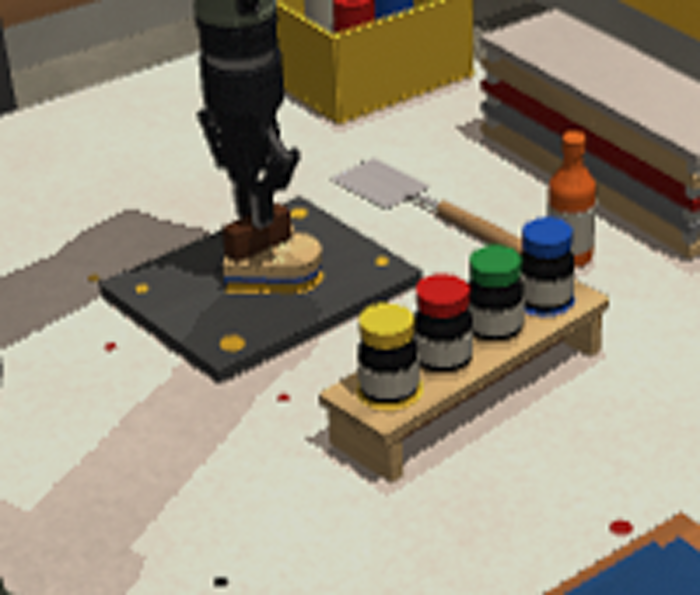

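The stamp's back reads z = 0.0497, so the face is about 11.7 mm above the board. The hearts line up, and the jars stand upright in the row. I'm handing in.

```bash
python3 - <<'E'
from h import *
print(r.job_done());s=r.get_state();print(s['t'],s['tool_pos'],s['width'])
E
```

```text
the job is handed in; nothing more can be done
None
the job is handed in; nothing more can be done
```

I put both jars on their spots, carried the stamp over the row and handed the job in at about 27 s. No verdict was reported. The arm is still holding the stamp level above the yellow heart.

- **Jars:** After release, the top view put the blue jar about 1 mm and the yellow jar about 1–1.5 mm from the centres of their spots. Both look upright in the final side view, and the red and green jars appear undisturbed in the row.
- **Carry:** I gripped the plywood heart by its handle and left the pink and green look-alikes alone. The stamp crossed the row with its face about 0.20 m above the table; the jar tops are at 0.135 m.
- **Final pose:** The tool is at (0.4928, 0.3001), and I measured the heart at about (0.493, 0.300). It is turned about 0.05° from the heart's measured direction. The stamp's face is about 11.7 mm above the board (depth reading). The grip opening was steady at 0.22.
- **Disagreements:** The cameras differed by 1–2 mm on the heart's position. The wrist view still showed slightly more yellow rim on the left. The network's heart position was about 8 mm off my outline fit, so I didn't use it. No check failed.

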